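Slide the latch bar through the lock case

ROBOT

A 7-joint arm with a two-finger parallel gripper is mounted at the origin on the work surface. World frame = base frame: x ahead of the robot, y to its left, z up, the work surface at z = 0. Lengths are in m, angles in rad, forces in N, time in s.
With the tool pointing down it reaches from about 0.425 to 0.925 m from the base axis. Payload 6.8 kg.
Tool frame: the origin (TCP) lies midway between the tips of the shut fingers; the grasp point (between the pads) lies 19 mm behind it; z points along the fingers, y is the line along which they close (so a half turn about z gives the same grasp; the last joint's range is limited). The gripper opens to 85 mm and grips with 20 to 120 N. Pads are 22 mm wide; open, the fingers measure 114 mm over their backs; the gripper's body (76 mm by 85 mm) begins 54 mm behind the grasp point. The pads swing forward as they close: fully open they stand 13 mm farther back than shut.
Start: joints at [-1.394, 0.477, 0.022, 1.555, -0.011, 1.109, -0.083], TCP at [0.19, 0.648, 0.211] pointing down, gripper open.
Joint ranges: [-2.96, 2.96], [-0.34, 2.1], [-1.41, 1.46], [0.24, 2.44], [-1.37, 4.51], [0.17, 1.92], [-2.96, 2.96]. Speed limits (rad/s): [2.39, 2.39, 3.14, 3.14, 3.14, 3.14, 3.14].

INTERFACE

Orientations are given as a unit quaternion [w, x, y, z].
In Python, from station import * gives the robot as it stands. The module is installed in compiled form; this text tells all that it offers.
- The arm moves only by the shell command python3 -m jog 'ROWS' [OPENING] [FORCE]. ROWS is JSON, a list of rows, each an object of numbers: "x", "y", "z": the shift along the tool's x, y, z in m; "ax", "ay", "az": the turn, a rotation vector about the tool's x, y, z in rad. In form: [{"x": .., "y": .., "z": .., "ax": .., "ay": .., "az": ..}, ...]. A call has 1 to 12 rows; each row is the pose to reach, as a shift and turn from the pose commanded when the call began, along the tool's axes at that moment; what a row does not reach only later rows make up. A row lasts 1/10 s, in which the tool goes at most 50 mm and 8.59 degrees, less where a joint would pass 70% of its speed; a pose out of reach is approached as far as the arm can. A call with a gripper value outside its range is refused whole. OPENING is the opening, from 0 (shut) to 1 (fully open), set as the call begins (- or left out, the last holds). The fingers move at their own pace and stop on an object; FORCE is the grip in N (left out, the last holds). Time passes only in rows, so rows that repeat a pose let the fingers close. It gives the time, the measured TCP pose, the force, the opening and the grip force at its end, in the units of the state.
- get_obs(): the state, without advancing time (a new reading comes with each control period).
- read_camera(name): name is "scene" or "top" or "wrist"; returns the picture (480x640x3 uint8, red, green, blue); there is no depth.
- camera_params(name): a dict with "K" (3x3 intrinsics, pixels), "origin" and "attitude" of the camera in the world. Camera axes: x right, y up, looking along -z (the intrinsics and any distortion apply to the point x, -y, -z); pixel columns grow to the right and rows downward; lengths in m; the calibration is good to about 2 mm. A picture is of the moment at which its call begins: read the wrist's pose just before it. camera_params takes no time and is no camera call; for the wrist camera it gives the pose at the moment of the call.
- hand_in(): hands the job in; it is judged then, once.
The state is a dict: "t": time; "q": joint angles; "joint_vel": joint speeds; "joint_torque": joint torques, N m; "eef_pos": TCP position; "tool_rot": TCP orientation; "contact_force": force on the tool from outside, world axes, zero at the start; "torque": the same for the moment, N m; "gripper_width": opening from 0.0 (shut) to 1.0 (fully open); "grasp_force": force on a finger pad.
Only numpy, scipy, OpenCV 4.12 (cv2) and the standard library are available. Lean on these libraries where they do the work, as an engineer would, in place of code of your own. Each camera call takes 0.05 s, during which the arm holds its last target. There are 200 camera calls.

TASK

In the opened lock case held in the vise, draw the brass slot cover fully aside by its knob. Then take the latch bar, pass it nose first and plate upwards through the narrow slot in the near wall, and push it gently fully home, so that its shoulder meets the wood and its nose shows out of the far wall; let go and leave it there. The old wood marks easily, so do not force anything, and leave the other things on the bench as they lie.

Things in the scene. Friction and masses are not known exactly. Their poses are not given: they have to be found in the camera images.
- lock_case: Open-topped pale wooden case, fixed in the vise, 75 mm (x) by 127 mm, y -45 to 82. Origin: middle of the bottom edge of the slot mouth on the near wall's outer face, 108 above the bench; x points level through the case away from the robot's side, z up. Wall tops at z 28, floor's top at z -10. Bar or fingers pressing on the wood with over 40 N mark it; 5 to 10 N is plenty.
- slot_mouth (a point): Centre of the slot's mouth on the near wall's outer face, axes as the case's. Slot 34 mm wide (y) and 12 high, so the case's z 0 to 12; wall 12 thick. The far wall (case's x 63 to 75) has a slightly larger opening in line: y -19 to 19, z -2 to 14. Nothing stands above the case but the cover's knob, nor in front of the near wall.
- vise: Small dark cast iron vise bolted to the bench, jaws below the case. Origin on the bench below the slot mouth, axes as the case's. Its steel T-handle, on the -y side, reaches to y -104, x -20 to 100, 34 to 70 mm above the bench. Does not move.
- cover (a joint): Brass slot cover inside the case, close behind the near wall (plate at case's x 13.5 to 17.5 mm, 42 wide). Value in m along the case's +y: 0 = centred behind the slot, 0.048 = end of travel, fully aside; the slot is clear above 0.038. Starts at 0 to 0.008, stays where it is left, moves with about 1.5 N plus 3 N per m/s.
- cover_knob (a point): Middle of the top face of the cover's round upright brass knob, 12 mm in diameter, standing free from the case's wall tops up to 38 above them; its top is 66 above the slot's bottom edge. It lies 22 behind the near wall's outer face and moves with the cover. Its axes are those of the case.
- latch_bar: Dark latch bar (mm) lying flat, grip plate up, 0.2 to 0.35 kg. Origin: underside, centre line, front plane of its shoulder; x to the nose, z up. Blade x 0 to 90, 30 wide, 6 thick, nose rounded. Shoulder x -12 to 0, 48 wide, stops on the near wall. Tail to x -42. Upright plate x -40 to -14, 10 thick, z 6 to 50. Balances at x 9. When home its origin is at the case's x 0, nose 15 out of the far wall.
- latch_grip (a point): Place to hold the bar: centre of the upright grip plate, 34 mm above the bar's underside and 27 behind the shoulder's front plane; axes as the bar's.
- file: Rat-tail file, wooden handle with brass, 220 mm long and 24 mm high, lying along its x (tip at x 110, handle end x -110); leave it alone.
- spring: Round brass lock spring, ring 48 mm across and 12 mm high, origin at the middle of its underside; leave it alone.
- key: Dark iron key about 115 mm long, 6 mm high, origin at the underside of its middle; leave it alone.
- oil_bottle: Amber oil bottle, 56 mm across and 130 mm high, origin at the middle of its underside; leave it alone.
- pin_tray: Dark wooden tray, 110 mm by 150 mm, 35 mm high, origin at the middle of its underside; leave it alone.
Mind the look-alikes: they are no part of the job. Of the things shaped like the latch_bar, the dark steel one is meant.

How it is judged:
On the way, in this order (a step that is already met when the one before it is completed fails the run):
1. the cover is drawn aside, clear of the slot (value of joint cover above 0.038 m), for 0.1 s.
2. the nose of the bar is through the near wall's slot, plate upwards (x of latch_bar in the frame of lock_case above -0.065 m and y of latch_bar in the frame of lock_case between -0.005 and 0.005 m and z of latch_bar in the frame of lock_case between -0.005 and 0.01 m and angle between the x axis of latch_bar and the x axis of lock_case, either way round below 0.12 rad and z of latch_grip in the frame of lock_case above 0.02 m), for 0.05 s.
At the end, for the whole second after the job is handed in: The cover stands at least 38 mm aside and the latch bar lies at rest, released, through both walls of the case, plate up, in line within 5 mm and 0.12 rad, its shoulder within 4 mm of the near wall (value of joint cover above 0.038 m and x of latch_bar in the frame of lock_case between -0.004 and 0.004 m and y of latch_bar in the frame of lock_case between -0.005 and 0.005 m and z of latch_bar in the frame of lock_case between -0.005 and 0.01 m and angle between the x axis of latch_bar and the x axis of lock_case, either way round below 0.12 rad and z of latch_grip in the frame of lock_case above 0.02 m and linear speed of latch_bar below 0.01 m/s and contact force between the fingers and latch_bar below 0.1 N); the robot touches nothing.
It fails at once if the bar or the fingers press on the wooden lock case with more than 40 N (contact force between any of latch_bar, the fingers and lock_case above 40 N).
It fails at once if another thing on the bench is moved more than 25 mm (distance of any of file, spring, key, oil_bottle, pin_tray from where it was at the start of the episode above 0.025 m).
It also fails if it takes over 58 s, if anything falls off the work surface, if the arm or the gripper's body presses on something with over 40 N, if the wrist force passes 120 N, or if a joint passes its speed limit or range.

## Working session

There is one attempt and no reset: what is moved stays moved. The work goes in short steps, Python scripts to look and compute and a shell command to move; the robot and the scene stay as the last step left them, time stands still between calls to the robot, and variables do not carry over. Pictures are saved under pics/ and viewed, at most 10 in all, crops included, and the job is handed in when it is done.

```bash
mkdir -p pics
python3 - <<'E'
from station import *
import cv2,numpy as np
for n in("scene","top"):
    im=read_camera(n); cv2.imwrite(f"pics/{n}0.png",im[...,::-1]); p=camera_params(n)
    print(n,{k:np.round(np.array(v),4).tolist() if not isinstance(v,(str,dict)) else v for k,v in p.items()})
o=get_obs();print(o["t"],o["eef_pos"],o["tool_rot"],o["contact_force"])
E
```

```text
scene {'K': [[432.9733, 0.0, 316.9486], [0.0, 432.9733, 236.9468], [0.0, 0.0, 1.0]], 'origin': [1.201, 0.3766, 0.7274], 'attitude': [0.4196, 0.2211, 0.3979, 0.7853]}
top {'K': [[528.0657, 0.0, 322.386], [0.0, 528.0657, 245.6009], [0.0, 0.0, 1.0]], 'origin': [0.2591, -0.0367, 1.5208], 'attitude': [0.7119, 0.0655, -0.0697, -0.6958]}
0.1 [0.18947905 0.6472692  0.20982051] [-5.51580286e-05  1.41869146e-01  9.89885076e-01 -8.23848509e-04] [-0.93502823  0.35912641  0.21014368]
```

View pics/scene0.png

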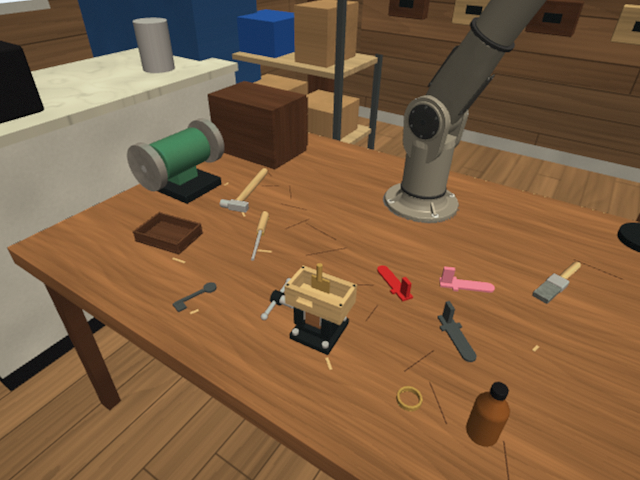

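View pics/top0.png

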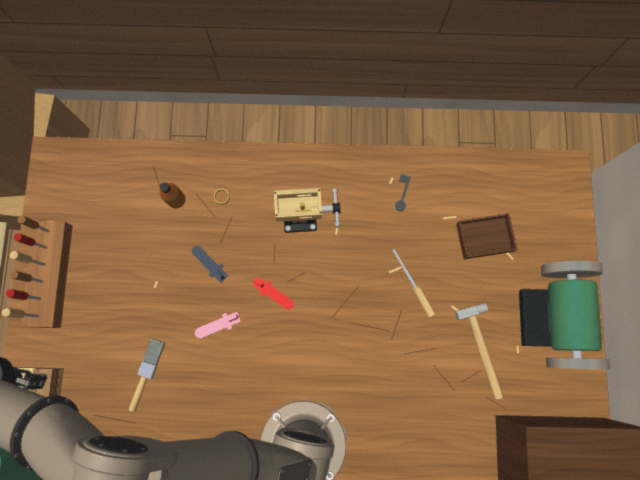

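The scene shows three bar-shaped things. In the top view they are red at (272,293), pink at (217,325) and dark steel at (209,264). The dark one fits the description: its plate is near (222,272) and its nose near (197,250). The case is at (298,205) with its T-handle to the right, on the -y side. I'll confirm this in one enlarged mosaic.

```bash
cat > h.py <<'E'
import numpy as np,cv2
from station import *
from scipy.spatial.transform import Rotation as R
def rot(q): q=np.array(q);return R.from_quat([q[1],q[2],q[3],q[0]])
def ray(p,uv):
    K=np.array(p["K"]);d=np.linalg.inv(K)@[uv[0],uv[1],1];d=np.array([d[0],-d[1],-d[2]])
    return np.array(p["origin"]),rot(p["attitude"]).apply(d)
def onplane(p,uv,z):
    o,d=ray(p,uv);return o+d*(z-o[2])/d[2]
def proj(p,X):
    c=rot(p["attitude"]).inv().apply(np.array(X)-np.array(p["origin"]));c=np.array([c[0],-c[1],-c[2]])
    u=np.array(p["K"])@c;return u[:2]/u[2]
def tri(p1,u1,p2,u2):
    o1,d1=ray(p1,u1);o2,d2=ray(p2,u2)
    A=np.stack([d1,-d2],1);s=np.linalg.lstsq(A,o2-o1,rcond=None)[0]
    a,b=o1+s[0]*d1,o2+s[1]*d2;return (a+b)/2,np.linalg.norm(a-b)
E
python3 - <<'E'
from h import *
t=cv2.imread("pics/top0.png");s=cv2.imread("pics/scene0.png")
def c(im,x,y,w,h,k):return cv2.resize(im[y:y+h,x:x+w],None,fx=k,fy=k,interpolation=cv2.INTER_CUBIC)
m=np.vstack([np.hstack([c(t,265,180,80,60,5),c(t,182,235,80,60,5)]),np.hstack([c(s,260,255,100,75,4),c(s,410,290,100,75,4)])])
cv2.imwrite("pics/m1.png",m)
p=camera_params("top")
g=(t.max(2)<75)&(np.indices(t.shape[:2])[1]>185)&(np.indices(t.shape[:2])[1]<235)&(np.indices(t.shape[:2])[0]>240)&(np.indices(t.shape[:2])[0]<290)
n,l,st,ce=cv2.connectedComponentsWithStats(g.astype(np.uint8))
i=1+st[1:,4].argmax();print(st[i],ce[i])
pts=np.argwhere(l==i)[:,::-1].astype(float)
w=np.array([onplane(p,u,.006)[:2] for u in pts]);mu=w.mean(0);e=np.linalg.eigh(np.cov((w-mu).T))[1][:,1]
if e[0]<0:e=-e
q=(w-mu)@e;print("mean",mu,"axis deg",np.degrees(np.arctan2(e[1],e[0])),q.min(),q.max(),"nose",mu+e*q.max(),"tail",mu+e*q.min())
E
```

```text
[220 275   5   5  13] [222. 277.]
mean [0.45372667 0.24484211] axis deg 40.03280102996952 -0.004657812078443257 0.004662806876847421 nose [0.45729687 0.24784135] tail [0.45016029 0.24184609]
```

View pics/m1.png

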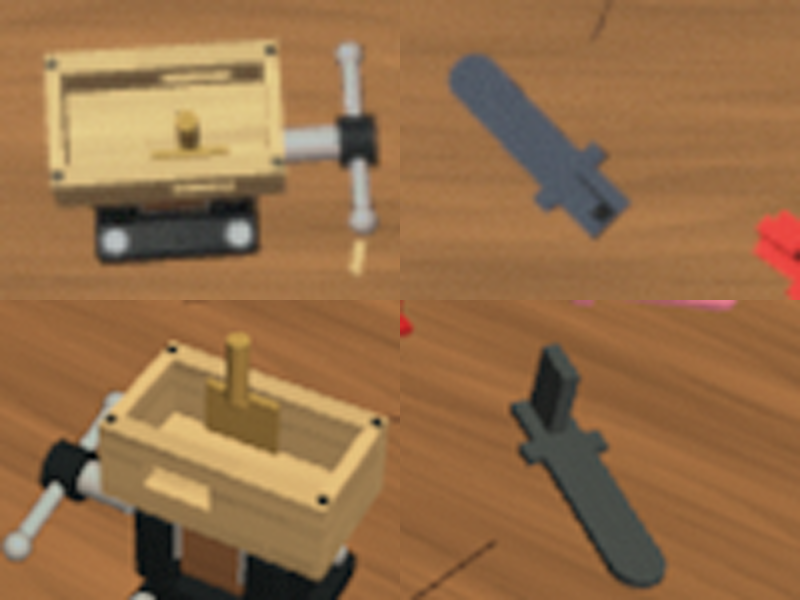

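The crop confirms the dark bar: its plate is on the tail side and its nose points up and left in the top view. The case's corner dots and the knob top are both clear. Now I'll measure them.

Run:
```python
from h import *
t=cv2.imread("pics/top0.png").astype(int)
pt,ps=camera_params("top"),camera_params("scene")
T=lambda u,v,ox,oy,k:((u+.5)/k-.5+ox,(v+.5)/k-.5+oy)
top=[T(u,v,265,180,5) for u,v in[(52,64),(271,50),(57,175),(277,160)]]  # FL FR NL NR (L=+y)
sc=[T(u,v-300,260,255,4) for u,v in[(323,500),(110,419),(378,422),(173,350)]]
P=[]
for a,b in zip(top,sc):
    X=onplane(pt,a,.136);Y=onplane(ps,b,.136);x,g=tri(pt,a,ps,b);P.append((X+Y)/2);print(X.round(4),Y.round(4),x.round(4),round(g,4))
P=np.array(P);ex=(P[0]+P[1]-P[2]-P[3])/2;ey=(P[0]+P[2]-P[1]-P[3])/2
print("dx",np.linalg.norm(ex),"dy",np.linalg.norm(ey),"yaw",np.degrees(np.arctan2(ex[1],ex[0])),np.degrees(np.arctan2(-ey[0],ey[1])),"centre",P.mean(0))
c=P.mean(0);yaw=(np.arctan2(ex[1],ex[0])+2*np.arctan2(-ey[0],ey[1]))/3
M=R.from_euler("z",yaw);o=c-M.apply([.0375,.0185,0]);o[2]=.108;print("case origin",o,"yaw",np.degrees(yaw))
k=tri(pt,T(187,115,265,180,5),ps,T(238,339-300,260,255,4));print("knob",k,M.inv().apply(k[0]-o))
g=(t[...,0]>t[...,2]+5)
b=np.zeros_like(g);b[240:290,185:235]=1;g&=b
n,l,st,ce=cv2.connectedComponentsWithStats(g.astype(np.uint8));i=1+st[1:,4].argmax();print(st[i])
w=np.array([onplane(pt,u[::-1],.005)[:2] for u in np.argwhere(l==i)]);(cx,cy),(a,bb),an=cv2.minAreaRect(w.astype(np.float32)*1000);print("rect",cx,cy,a,bb,an)
mu=w.mean(0);e=np.linalg.eigh(np.cov((w-mu).T))[1][:,1];e*=np.sign(e[0])
q=(w-mu)@e;bl=w[(q>q.min()+.06)];e=np.linalg.eigh(np.cov((bl-bl.mean(0)).T))[1][:,1];e*=np.sign(e[0])
q=(w-bl.mean(0))@e;nose=bl.mean(0)+e*q.max();print("yaw",np.degrees(np.arctan2(e[1],e[0])),"len",np.ptp(q),"origin",nose-e*.09,"grip",nose-e*.117)
# plate top in scene
print("plate top centre", tri(pt,T(601,212,182-80,235,5),ps,T(561-400,354-300,410,290,4)))
print("nose/shoulder corner scene", onplane(ps,T(664-400,572-300,410,290,4),.006),onplane(ps,T(606-400,442-300,410,290,4),.006),onplane(ps,T(521-400,457-300,410,290,4),.006))
```

```text
[0.672  0.0902 0.136 ] [0.6729 0.0919 0.136 ] [0.6721 0.0908 0.1349] 0.0012
[ 0.6829 -0.0289  0.136 ] [ 0.684  -0.0269  0.136 ] [ 0.683  -0.0284  0.1347] 0.0011
[0.6099 0.085  0.136 ] [0.6096 0.0865 0.136 ] [0.6096 0.0857 0.1358] 0.0014
[ 0.6211 -0.0336  0.136 ] [ 0.6214 -0.0317  0.136 ] [ 0.6209 -0.0329  0.1352] 0.0015
dx 0.06264178462365737 dy 0.11916708535001816 yaw 4.582043661886518 5.4261774998959105 centre [0.64671293 0.02906395 0.136     ]
case origin [0.61102296 0.00727575 0.108     ] yaw 5.1447995538927795
knob (array([0.63385985, 0.01548742, 0.17413896]), np.float64(0.0024707240540983813)) [0.02348126 0.00613074 0.06613896]
[192 247  35  35 389]
rect 492.19268798828125 288.8988342285156 126.64818572998047 41.99427795410156 52.49485397338867
yaw 45.95670175187085 len 0.12649390175042324 origin [0.47596219 0.26814961] grip [0.45719174 0.24874162]
plate top centre (array([0.44792801, 0.24338274, 0.04122813]), np.float64(0.00929816646621618))
nose/shoulder corner scene [0.53186803 0.33975361 0.006     ] [0.46046466 0.28570701 0.006     ] [0.49784351 0.25016266 0.006     ]
```

The measurements hold together: the dots are 63 x 119 mm apart, the knob is 66 mm above the slot edge and 23 mm behind the face, and the case yaw is about 5°. I'll take the cover knob first.

```bash
cat >> h.py <<'E'
def go(pos,yaw_y):
    "shift in tool axes & rotvec to reach pos, pointing down, tool y along world yaw_y (deg, mod 180)"
    o=get_obs();r=rot(o["tool_rot"]);best=None
    for k in(0,180):
        a=np.radians(yaw_y+k);y=np.array([np.cos(a),np.sin(a),0]);z=np.array([0,0,-1.]);x=np.cross(y,z)
        rv=(r.inv()*R.from_matrix(np.stack([x,y,z],1))).as_rotvec()
        print("shift",r.inv().apply(np.array(pos)-o["eef_pos"]).round(4),"rv",rv.round(4),"norm deg",np.degrees(np.linalg.norm(rv)).round(1))
    print("q",np.round(o["q"],3),"t",o["t"],"pos",o["eef_pos"].round(4),"w",o["gripper_width"],"F",np.round(o["contact_force"],1))
E
python3 - <<'E'
from h import *
go([.634,.0155,.25],95.1)
E
```

```text
shift [-0.6041 -0.4816 -0.0393] rv [-1.700e-03 -2.000e-04 -3.737e-01] norm deg 21.4
shift [-0.6041 -0.4816 -0.0393] rv [-3.0000e-04  2.3000e-03  2.7679e+00] norm deg 158.6
q [-1.394  0.478  0.022  1.556 -0.011  1.109 -0.083] t 0.1 pos [0.1895 0.6473 0.2098] w 0.9998498988623609 F [-0.9  0.4  0.2]
```

```bash
python3 -m jog '[{"x":-0.04,"y":-0.03,"z":-0.03},{"x":-0.08,"y":-0.06,"z":-0.039},{"x":-0.12,"y":-0.09,"z":-0.039},{"x":-0.155,"y":-0.125,"z":-0.039,"az":-0.05},{"x":-0.195,"y":-0.155,"z":-0.039,"az":-0.1},{"x":-0.235,"y":-0.185,"z":-0.039,"az":-0.15},{"x":-0.27,"y":-0.215,"z":-0.039,"az":-0.2},{"x":-0.31,"y":-0.245,"z":-0.039,"az":-0.25},{"x":-0.35,"y":-0.275,"z":-0.039,"az":-0.3},{"x":-0.385,"y":-0.305,"z":-0.039,"az":-0.35},{"x":-0.42,"y":-0.335,"z":-0.039,"az":-0.374},{"x":-0.455,"y":-0.365,"z":-0.039,"az":-0.374}]' 1 20
python3 - <<'E'
from h import *
go([.634,.0155,.25],95.1)
E
```

```text
shift [-0.6041 -0.4816 -0.0393] rv [-1.700e-03 -2.000e-04 -3.737e-01] norm deg 21.4
shift [-0.6041 -0.4816 -0.0393] rv [-3.0000e-04  2.3000e-03  2.7679e+00] norm deg 158.6
q [-1.394  0.478  0.022  1.556 -0.011  1.109 -0.083] t 0.1 pos [0.1895 0.6473 0.2098] w 0.9998498988623609 F [-0.9  0.4  0.2]validation failed for argument at $[0]...
```

```bash
python3 -m jog '[{"x":-0.04,"y":-0.03,"z":-0.03,"ax":0,"ay":0,"az":0},{"x":-0.08,"y":-0.06,"z":-0.039,"ax":0,"ay":0,"az":0},{"x":-0.12,"y":-0.09,"z":-0.039,"ax":0,"ay":0,"az":0},{"x":-0.155,"y":-0.125,"z":-0.039,"ax":0,"ay":0,"az":-0.05},{"x":-0.195,"y":-0.155,"z":-0.039,"ax":0,"ay":0,"az":-0.1},{"x":-0.235,"y":-0.185,"z":-0.039,"ax":0,"ay":0,"az":-0.15},{"x":-0.27,"y":-0.215,"z":-0.039,"ax":0,"ay":0,"az":-0.2},{"x":-0.31,"y":-0.245,"z":-0.039,"ax":0,"ay":0,"az":-0.25},{"x":-0.35,"y":-0.275,"z":-0.039,"ax":0,"ay":0,"az":-0.3},{"x":-0.385,"y":-0.305,"z":-0.039,"ax":0,"ay":0,"az":-0.35},{"x":-0.42,"y":-0.335,"z":-0.039,"ax":0,"ay":0,"az":-0.374},{"x":-0.455,"y":-0.365,"z":-0.039,"ax":0,"ay":0,"az":-0.374}]' 1 20
python3 - <<'E'
from h import *
go([.634,.0155,.25],95.1)
E
```

```text
t: 1.3
eef_pos: [0.5243, 0.1677, 0.2495]
tool_rot: [-0.0, -0.045, 0.999, -0.0]
contact_force: [1.6, 0.5, 0.6]
gripper_width: 1.001
grasp_force: 0.0
shift [-0.0956 -0.1614 -0.0005] rv [-0.     -0.0004  0.0006] norm deg 0.0
shift [-0.0956 -0.1614 -0.0005] rv [ 6.000e-04 -0.000e+00 -3.141e+00] norm deg 180.0
q [-0.628  0.236  0.246  1.824 -0.064  1.09   1.301] t 1.3 pos [0.5243 0.1677 0.2495] w 1.0012072475393272 F [1.6 0.5 0.6]
```

```bash
python3 -m jog '[{"x":-0.025,"y":-0.04,"z":0,"ax":0,"ay":0,"az":0},{"x":-0.05,"y":-0.08,"z":0,"ax":0,"ay":0,"az":0},{"x":-0.075,"y":-0.12,"z":0,"ax":0,"ay":0,"az":0},{"x":-0.096,"y":-0.161,"z":0,"ax":0,"ay":0,"az":0},{"x":-0.096,"y":-0.161,"z":0,"ax":0,"ay":0,"az":0},{"x":-0.096,"y":-0.161,"z":0,"ax":0,"ay":0,"az":0}]'
python3 - <<'E'
from h import *
import json
p=camera_params("wrist");im=read_camera("wrist");cv2.imwrite("pics/w1.png",im[...,::-1])
json.dump({k:np.array(p[k]).tolist() for k in("K","origin","attitude")},open("w1.json","w"))
print(p,proj(p,[.634,.0155,.174]))
go([.634,.0155,.146],95.1)
E
```

```text
t: 1.9
eef_pos: [0.6336, 0.0165, 0.2489]
tool_rot: [-0.001, -0.043, 0.999, -0.0]
contact_force: [-0.7, 1.0, 0.2]
gripper_width: 0.999
grasp_force: 0.0
{'K': array([[381.55701267,   0.        , 316.98147961],
       [  0.        , 381.55701267, 237.62617347],
       [  0.        ,   0.        ,   1.        ]]), 'origin': array([0.558423  , 0.010038  , 0.41203281]), 'attitude': array([ 0.66893335, -0.10042665, -0.10883452,  0.72842138])} [315.74947837 241.78366524]
shift [-0.0007 -0.003   0.103 ] rv [ 0.0006 -0.0013  0.0001] norm deg 0.1
shift [-0.0007 -0.003   0.103 ] rv [ 2.1000e-03  9.0000e-04 -3.1415e+00] norm deg 180.0
q [-0.369  0.387  0.325  1.633 -0.133  1.145  1.65 ] t 1.95 pos [0.6332 0.0184 0.249 ] w 1.0014686576426752 F [-0.7  0.3 -0.4]
```

View pics/w1.png

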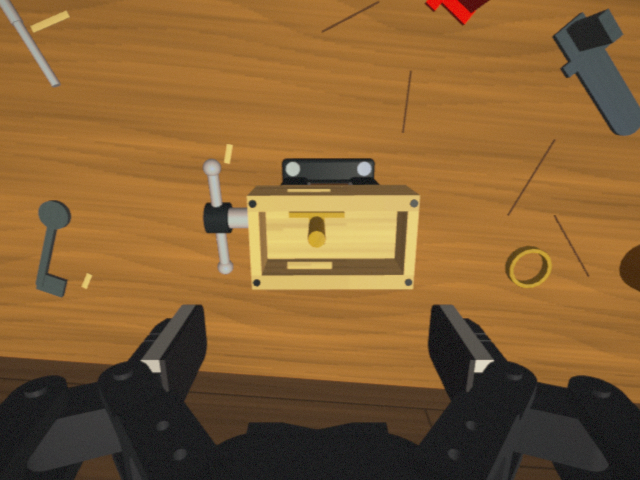

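The wrist view shows the knob top at about (317,240), where (316,242) was predicted. The case's dots are at (252,203), (414,203), (257,283) and (409,283). The bar is at the upper right with its plate at (595,30). I'll refine from this view.

Run:
```python
from h import *
import json
p=json.load(open("w1.json"));g=cv2.cvtColor(cv2.imread("pics/w1.png"),6)
D=[]
for u,v in[(409,283),(257,283),(414,203),(252,203)]:
    w=np.clip(90-g[v-6:v+7,u-6:u+7].astype(float),0,None);yy,xx=np.mgrid[-6:7,-6:7];D.append((u+(w*xx).sum()/w.sum(),v+(w*yy).sum()/w.sum()))
P=np.array([onplane(p,u,.136) for u in D]);print(np.round(D,1).tolist(),P.round(4).tolist())
ex=(P[0]+P[1]-P[2]-P[3])/2;ey=(P[0]+P[2]-P[1]-P[3])/2
print(np.linalg.norm(ex),np.linalg.norm(ey),np.degrees(np.arctan2(ex[1],ex[0])),np.degrees(np.arctan2(-ey[0],ey[1])))
yaw=np.arctan2(-ey[0],ey[1]);M=R.from_euler("z",yaw);o=P.mean(0)-M.apply([.0375,.0185,.028]);print("case",o)
k=onplane(p,(317,239.5),.174);print("knob",k,M.inv().apply(k-o))
print("plate top approx",onplane(p,(598,28),.05))
go(k-[0,0,.028],np.degrees(yaw)+90)
```

```text
[[407.9, 282.0], [256.3, 282.4], [nan, nan], [252.1, 203.5]] [[0.6729, 0.0912, 0.136], [0.6834, -0.0273, 0.136], [nan, nan, nan], [0.6205, -0.0328, 0.136]]
nan nan nan nan
case [nan nan nan]
knob [0.63237005 0.01618274 0.174     ] [nan nan nan]
plate top approx [0.4631833  0.24112034 0.05      ]<stdin>:6: RuntimeWarning: invalid value encountered in scalar divide
  r = _umath_linalg.det(a, signature=signature)
Traceback (most recent call last):
  File "h.py", line 22, in go
    rv=(r.inv()*R.from_matrix(np.stack([x,y,z],1))).as_rotvec()
                ~~~~~~~~~~~~~^^^^^^^^^^^^^^^^^^^^^
  File "scipy/spatial/transform/_rotation.pyx", line 1159, in scipy.spatial.transform._rotation.Rotation.from_matrix
numpy.linalg.LinAlgError: SVD did not converge
```

```bash
python3 -m jog '[{"x":0.0016,"y":0.001,"z":0.035,"ax":0,"ay":0,"az":0},{"x":0.0016,"y":0.001,"z":0.07,"ax":0,"ay":0,"az":0},{"x":0.0016,"y":0.001,"z":0.095,"ax":0,"ay":0,"az":0},{"x":0.0016,"y":0.001,"z":0.103,"ax":0,"ay":0,"az":0},{"x":0.0016,"y":0.001,"z":0.103,"ax":0,"ay":0,"az":0}]'
python3 -m jog '[{"x":0,"y":0,"z":0,"ax":0,"ay":0,"az":0},{"x":0,"y":0,"z":0,"ax":0,"ay":0,"az":0},{"x":0,"y":0,"z":0,"ax":0,"ay":0,"az":0},{"x":0,"y":0,"z":0,"ax":0,"ay":0,"az":0},{"x":0,"y":0,"z":0,"ax":0,"ay":0,"az":0},{"x":0,"y":0,"z":0,"ax":0,"ay":0,"az":0},{"x":0,"y":0,"z":0,"ax":0,"ay":0,"az":0},{"x":0,"y":0,"z":0,"ax":0,"ay":0,"az":0}]' 0 20
python3 - <<'E'
from h import *
M=R.from_euler("z",5.1,degrees=True)
print(M.inv().apply(get_obs()["eef_pos"]-[.611,.0073,.108]),get_obs()["tool_rot"])
go(M.apply([.022,.045,0])+[.611,.0073,.146],95.1)
E
```

```text
t: 2.45
eef_pos: [0.6309, 0.0203, 0.1459]
tool_rot: [-0.001, -0.046, 0.999, 0.0]
contact_force: [0.5, 1.1, 0.1]
gripper_width: 1.0
grasp_force: 0.0
t: 3.25
eef_pos: [0.6323, 0.0185, 0.1472]
tool_rot: [0.0, -0.044, 0.999, -0.0]
contact_force: [-0.7, -0.1, 5.0]
gripper_width: 0.117
grasp_force: 19.6
[0.02225952 0.00926708 0.03915993] [ 3.47880780e-04 -4.44736765e-02  9.99010495e-01 -4.13400962e-05]
shift [0.0003 0.0357 0.0012] rv [-0.0001  0.0007 -0.    ] norm deg 0.0
shift [0.0003 0.0357 0.0012] rv [1.1000e-03 2.0000e-04 3.1416e+00] norm deg 180.0
q [-0.349  0.482  0.3    1.739 -0.17   0.945  1.679] t 3.25 pos [0.6323 0.0185 0.1472] w 0.1169856550301184 F [-0.7 -0.1  5. ]
```

```bash
python3 -m jog '[{"x":0,"y":0.006,"z":0,"ax":0,"ay":0,"az":0},{"x":0,"y":0.012,"z":0,"ax":0,"ay":0,"az":0},{"x":0,"y":0.018,"z":0,"ax":0,"ay":0,"az":0},{"x":0,"y":0.024,"z":0,"ax":0,"ay":0,"az":0},{"x":0,"y":0.03,"z":0,"ax":0,"ay":0,"az":0},{"x":0,"y":0.035,"z":0,"ax":0,"ay":0,"az":0},{"x":0,"y":0.037,"z":0,"ax":0,"ay":0,"az":0},{"x":0,"y":0.037,"z":0,"ax":0,"ay":0,"az":0},{"x":0,"y":0.037,"z":0,"ax":0,"ay":0,"az":0}]'
python3 - <<'E'
from h import *
M=R.from_euler("z",5.1,degrees=True)
print(M.inv().apply(get_obs()["eef_pos"]-[.611,.0073,.108]))
E
```

```text
t: 4.15
eef_pos: [0.6289, 0.0569, 0.1471]
tool_rot: [0.0, -0.045, 0.999, 0.0]
contact_force: [-1.2, 0.5, 6.0]
gripper_width: 0.121
grasp_force: 19.8
[0.02224764 0.04779831 0.03912007]
```

```bash
python3 -m jog '[{"x":0,"y":0,"z":0,"ax":0,"ay":0,"az":0},{"x":0,"y":0,"z":0,"ax":0,"ay":0,"az":0},{"x":0,"y":0,"z":0,"ax":0,"ay":0,"az":0},{"x":0,"y":0,"z":0,"ax":0,"ay":0,"az":0},{"x":0,"y":0,"z":0,"ax":0,"ay":0,"az":0},{"x":0,"y":0,"z":-0.03,"ax":0,"ay":0,"az":0},{"x":0,"y":0,"z":-0.07,"ax":0,"ay":0,"az":0},{"x":0,"y":0,"z":-0.1,"ax":0,"ay":0,"az":0}]' 1 80
python3 - <<'E'
from h import *
go([.459,.246,.16],136)
E
```

```text
t: 4.95
eef_pos: [0.6291, 0.0554, 0.2487]
tool_rot: [0.001, -0.044, 0.999, 0.0]
contact_force: [-0.2, -0.1, 0.6]
gripper_width: 0.999
grasp_force: 0.0
shift [0.1527 0.2049 0.0885] rv [-4.00e-04  1.20e-03 -7.14e-01] norm deg 40.9
shift [0.1527 0.2049 0.0885] rv [1.5000e-03 5.0000e-04 2.4276e+00] norm deg 139.1
q [-0.426  0.382  0.321  1.64  -0.13   1.139  1.587] t 4.95 pos [0.6291 0.0554 0.2487] w 0.9986923024664998 F [-0.2 -0.1  0.6]
```

```bash
python3 -m jog '[{"x":0.025,"y":0.034,"z":0,"ax":0,"ay":0,"az":-0.12},{"x":0.05,"y":0.068,"z":0,"ax":0,"ay":0,"az":-0.24},{"x":0.075,"y":0.102,"z":0,"ax":0,"ay":0,"az":-0.36},{"x":0.1,"y":0.136,"z":0.02,"ax":0,"ay":0,"az":-0.48},{"x":0.125,"y":0.17,"z":0.05,"ax":0,"ay":0,"az":-0.6},{"x":0.153,"y":0.205,"z":0.08,"ax":0,"ay":0,"az":-0.714},{"x":0.153,"y":0.205,"z":0.088,"ax":0,"ay":0,"az":-0.714},{"x":0.153,"y":0.205,"z":0.088,"ax":0,"ay":0,"az":-0.714},{"x":0.153,"y":0.205,"z":0.088,"ax":0,"ay":0,"az":-0.714}]'
python3 - <<'E'
from h import *
import json
p=camera_params("wrist");im=read_camera("wrist");cv2.imwrite("pics/w2.png",im[...,::-1])
json.dump({k:np.array(p[k]).tolist() for k in("K","origin","attitude")},open("w2.json","w"))
print(proj(p,[.459,.246,.05]));go([.459,.246,.016],136)
E
```

```text
t: 5.85
eef_pos: [0.4593, 0.2453, 0.1593]
tool_rot: [0.0, -0.39, 0.921, -0.0]
contact_force: [0.2, 0.3, -0.9]
gripper_width: 1.0
grasp_force: 0.0
[317.75301027 227.30116758]
shift [0.0003 0.0013 0.1437] rv [-0.0011  0.0016 -0.0027] norm deg 0.2
shift [0.0003 0.0013 0.1437] rv [2.5000e-03 1.7000e-03 3.1388e+00] norm deg 179.8
q [-0.677  0.283  0.079  1.979 -0.028  0.879  1.788] t 5.9 pos [0.4599 0.2452 0.1597] w 1.0021467244617785 F [ 0.8 -0.4  0.2]
```

View pics/w2.png

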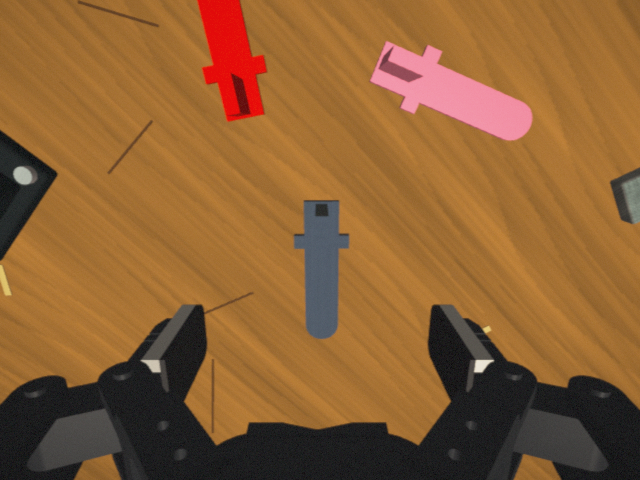

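The bar is below the open fingers: tail at (321,201), shoulder from (295,240) to (349,240), nose at (322,338). It is aligned with the tool.

Run:
```python
from h import *
import json
p=json.load(open("w2.json"));t=cv2.imread("pics/w2.png").astype(int)
g=t[...,0]>t[...,2]+5;b=np.zeros_like(g);b[195:345,285:360]=1;g&=b
n,l,st,ce=cv2.connectedComponentsWithStats(g.astype(np.uint8));i=1+st[1:,4].argmax();print(st[i])
m=l==i
rows=[(v,np.flatnonzero(m[v]).min(),np.flatnonzero(m[v]).max()) for v in range(st[i][1],st[i][1]+st[i][3])]
wd={v:(a,c) for v,a,c in rows};sh=[v for v in wd if wd[v][1]-wd[v][0]>45];print("shoulder rows",min(sh),max(sh),wd[(min(sh)+max(sh))//2])
w=np.array([onplane(p,((wd[v][0]+wd[v][1])/2,v),.006)[:2] for v in range(258,322)])
e=w[-1]-w[0];d=np.polyfit(np.arange(len(w)),w,1)[0];yaw=np.degrees(np.arctan2(d[1],d[0]));e=d/np.linalg.norm(d)
nose=onplane(p,(321.5,st[i][1]+st[i][3]),.005)[:2];shf=onplane(p,((wd[max(sh)][0]+wd[max(sh)][1])/2,max(sh)+1),.006)[:2];tail=onplane(p,(321.5,st[i][1]),.006)[:2]
print("yaw",yaw,"nose-sh",(nose-shf)@e,"sh-tail",(shf-tail)@e,"off-axis",np.cross(e,shf-w.mean(0)))
s=(shf+nose-.09*e)/2;grip=s-.027*e;print("shoulder",s,"grip",grip)
go([*grip,.016],yaw+90)
```

```text
[ 295  201   53  137 4399]
shoulder rows 236 247 (np.int64(295), np.int64(347))
yaw 45.60690872082945 nose-sh 0.09022138429133143 sh-tail 0.041768007499263966 off-axis -0.00047063023677942906
shoulder [0.47825887 0.27072329] grip [0.45937029 0.25143025]
shift [-0.0039  0.0049  0.1437] rv [-0.0011  0.0016  0.0041] norm deg 0.3
shift [-0.0039  0.0049  0.1437] rv [-2.5000e-03 -1.7000e-03 -3.1375e+00] norm deg 179.8
q [-0.677  0.283  0.079  1.979 -0.028  0.879  1.788] t 5.9 pos [0.4599 0.2452 0.1597] w 1.0021467244617785 F [ 0.8 -0.4  0.2]<stdin>:12: DeprecationWarning: Arrays of 2-dimensional vectors are deprecated. Use arrays of 3-dimensional vectors instead. (deprecated in NumPy 2.0)
```

```bash
python3 -m jog '[{"x":-0.004,"y":0.004,"z":0.04,"ax":0,"ay":0,"az":0},{"x":-0.004,"y":0.004,"z":0.08,"ax":0,"ay":0,"az":0},{"x":-0.004,"y":0.004,"z":0.12,"ax":0,"ay":0,"az":0},{"x":-0.004,"y":0.004,"z":0.138,"ax":0,"ay":0,"az":0},{"x":-0.004,"y":0.004,"z":0.143,"ax":0,"ay":0,"az":0},{"x":-0.004,"y":0.004,"z":0.143,"ax":0,"ay":0,"az":0}]'
python3 -m jog '[{"x":0,"y":0,"z":0,"ax":0,"ay":0,"az":0},{"x":0,"y":0,"z":0,"ax":0,"ay":0,"az":0},{"x":0,"y":0,"z":0,"ax":0,"ay":0,"az":0},{"x":0,"y":0,"z":0,"ax":0,"ay":0,"az":0},{"x":0,"y":0,"z":0,"ax":0,"ay":0,"az":0},{"x":0,"y":0,"z":0,"ax":0,"ay":0,"az":0},{"x":0,"y":0,"z":0,"ax":0,"ay":0,"az":0},{"x":0,"y":0,"z":0,"ax":0,"ay":0,"az":0},{"x":0,"y":0,"z":0,"ax":0,"ay":0,"az":0}]' 0 80
python3 -m jog '[{"x":0,"y":0,"z":-0.01,"ax":0,"ay":0,"az":0},{"x":0,"y":0,"z":-0.03,"ax":0,"ay":0,"az":0},{"x":0,"y":0,"z":-0.06,"ax":0,"ay":0,"az":0},{"x":0,"y":0,"z":-0.1,"ax":0,"ay":0,"az":0},{"x":0,"y":0,"z":-0.12,"ax":0,"ay":0,"az":0},{"x":0,"y":0,"z":-0.12,"ax":0,"ay":0,"az":0},{"x":0,"y":0,"z":-0.12,"ax":0,"ay":0,"az":0}]'
python3 - <<'E'
from h import *
M=R.from_euler("z",5.1,degrees=True)
go(M.apply([-.15-.027,0,0])+[.611,.0073,.137],95.1)
E
```

```text
t: 6.5
eef_pos: [0.4593, 0.2512, 0.0161]
tool_rot: [0.0, -0.39, 0.921, -0.0]
contact_force: [-0.5, -0.8, 1.0]
gripper_width: 1.003
grasp_force: 0.0
t: 7.4
eef_pos: [0.4585, 0.2517, 0.0161]
tool_rot: [0.0, -0.391, 0.92, -0.0]
contact_force: [0.2, -2.2, 5.9]
gripper_width: 0.09
grasp_force: 80.0
t: 8.1
eef_pos: [0.4572, 0.2515, 0.1351]
tool_rot: [-0.001, -0.391, 0.92, -0.0]
contact_force: [-0.4, -0.6, -4.0]
gripper_width: 0.089
grasp_force: 78.9
shift [ 0.2027 -0.1643 -0.0018] rv [ 0.     -0.0011  0.7145] norm deg 40.9
shift [ 0.2027 -0.1643 -0.0018] rv [ 1.4000e-03  1.0000e-04 -2.4271e+00] norm deg 139.1
q [-0.685  0.318  0.075  1.997 -0.032  0.829  1.783] t 8.1 pos [0.4572 0.2515 0.1351] w 0.08879139648618438 F [-0.4 -0.6 -4. ]
```

```bash
python3 -m jog '[{"x":0.02,"y":-0.02,"z":0,"ax":0,"ay":0,"az":0.08},{"x":0.045,"y":-0.045,"z":0,"ax":0,"ay":0,"az":0.18},{"x":0.07,"y":-0.07,"z":0,"ax":0,"ay":0,"az":0.28},{"x":0.095,"y":-0.097,"z":0,"ax":0,"ay":0,"az":0.38},{"x":0.12,"y":-0.122,"z":0,"ax":0,"ay":0,"az":0.48},{"x":0.145,"y":-0.148,"z":0,"ax":0,"ay":0,"az":0.58},{"x":0.165,"y":-0.168,"z":0,"ax":0,"ay":0,"az":0.66},{"x":0.18,"y":-0.184,"z":-0.002,"ax":0,"ay":0,"az":0.714},{"x":0.18,"y":-0.184,"z":-0.002,"ax":0,"ay":0,"az":0.714},{"x":0.18,"y":-0.184,"z":-0.002,"ax":0,"ay":0,"az":0.714},{"x":0.18,"y":-0.184,"z":-0.002,"ax":0,"ay":0,"az":0.714}]'
python3 - <<'E'
from h import *
import json
M=R.from_euler("z",5.1,degrees=True)
for n in("wrist","scene","top"):
    p=camera_params(n);im=read_camera(n);cv2.imwrite(f"pics/{n}3.png",im[...,::-1])
    json.dump({k:np.array(p[k]).tolist() for k in("K","origin","attitude")},open(n+"3.json","w"))
    if n!="wrist":print(n,proj(p,[.58,0,.12]))
s=cv2.imread("pics/scene3.png")[230:330,270:410];w=cv2.imread("pics/wrist3.png")
m=np.vstack([cv2.resize(w[150:400,130:510],(800,300*800//570+106)),np.zeros((0,800,3),np.uint8)]) if 0 else None
a=cv2.resize(w[160:460,200:440],(480,600));b=cv2.resize(s,(320,229),interpolation=cv2.INTER_CUBIC)
t=cv2.imread("pics/top3.png")[170:300,255:345];t=cv2.resize(t,(257,371),interpolation=cv2.INTER_CUBIC);t=cv2.copyMakeBorder(t,0,0,0,63,0)
cv2.imwrite("pics/m3.png",np.hstack([a,np.vstack([b,t])]))
for _ in range(1):
    go(M.apply([-.147,0,0])+[.611,.0073,.127],95.1);print(M.inv().apply(get_obs()["eef_pos"]-[.611,.0073,.108]))
E
```

```text
t: 9.2
eef_pos: [0.4651, -0.0045, 0.1372]
tool_rot: [-0.001, -0.046, 0.999, 0.0]
contact_force: [-0.8, -0.1, -3.1]
gripper_width: 0.089
grasp_force: 78.9
scene [325.71827596 267.94867988]
top [307.29735785 227.44925206]
shift [ 0.0008 -0.0012  0.0105] rv [ 0.0002 -0.0004  0.0022] norm deg 0.1
shift [ 0.0008 -0.0012  0.0105] rv [ 7.0000e-04  3.0000e-04 -3.1394e+00] norm deg 179.9
q [-0.409  0.231  0.328  2.132 -0.104  0.793  1.646] t 9.35 pos [ 0.4653 -0.0045  0.1375] w 0.0865101348140069 F [ 1.2  0.7 -3.8]
[-0.1461931   0.00120944  0.02948227]
```

View pics/m3.png

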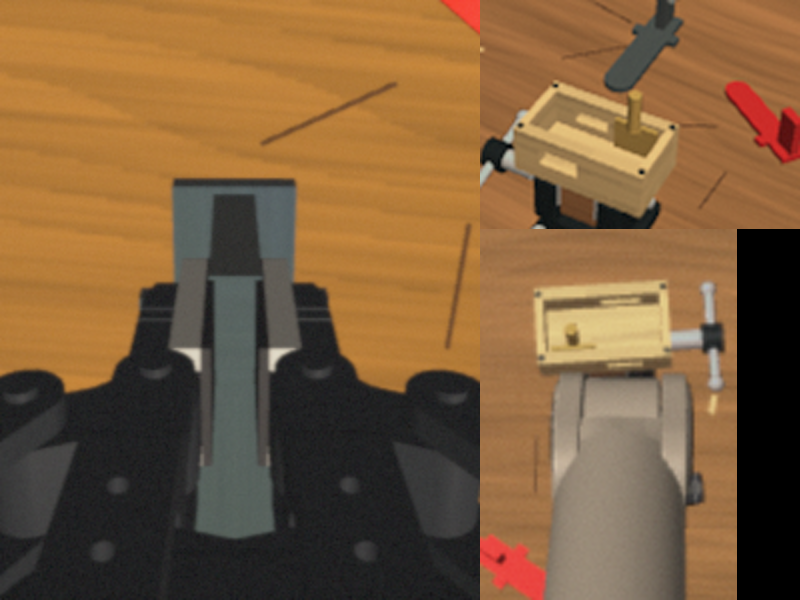

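The cover stands well aside and the bar is held, level to the eye and in line with the case. I'll check its pose in the hand against projections of its expected points.

Run:
```python
from h import *
import json
M=R.from_euler("z",5.1,degrees=True);O=np.array([.611,.0073,.108])
def W(b,z0=.0134,y0=.0005,x0=-.1195): return M.apply(np.array(b)+[x0,y0,z0])+O
ps=json.load(open("scene3.json"));s=cv2.imread("pics/scene3.png");x,y,k=305,205,8
c=cv2.resize(s[y:y+75,x:x+100],None,fx=k,fy=k,interpolation=cv2.INTER_CUBIC)
th=np.linspace(-np.pi/2,np.pi/2,15)
out=[[-.0,.015,.006]]+[[.075+.015*np.cos(a),-.015*np.sin(a),.006] for a in th]+[[0,-.015,.006],[0,-.024,.006],[-.012,-.024,.006],[-.012,.024,.006],[0,.024,.006],[0,.015,.006]]
q=np.array([[(proj(ps,W(b))-[x,y]+.5)*k for b in out]]).astype(np.int32);cv2.polylines(c,q,True,(0,0,255),1)
sl=[[0,-.017,0],[0,.017,0],[0,.017,.012],[0,-.017,.012]];
for X in([.063,-.019,-.002],[.075,-.019,-.002]),:pass
f=[[.075,-.019,-.002],[.075,.019,-.002],[.075,.019,.014],[.075,-.019,.014]]
q=np.array([[(proj(ps,M.apply(b)+O)-[x,y]+.5)*k for b in f]]).astype(np.int32);cv2.polylines(c,q,True,(255,0,0),1)
cv2.imwrite("pics/m4.png",c)
# wrist tail
w=cv2.imread("pics/wrist3.png");pw=json.load(open("wrist3.json"))
T=lambda u,v:((u+.5)/2-.5+200,(v+.5)/2-.5+160)
for u,v in[(174,186),(296,186)]:
    print("tail corner case",M.inv().apply(onplane(pw,T(u,v),.108+.0134+.006)-O).round(4))
```

```text
tail corner case [-0.1613 -0.0134  0.0194]
tail corner case [-0.1613  0.0159  0.0194]
```

View pics/m4.png

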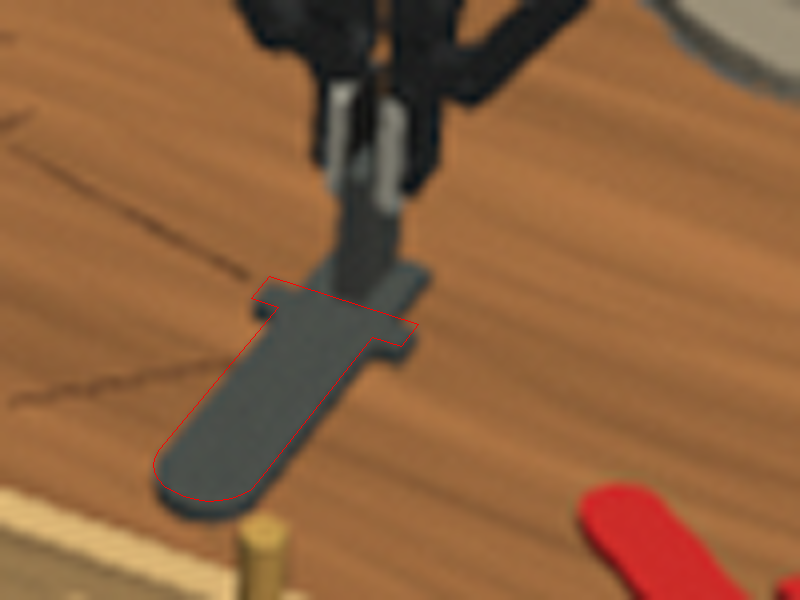

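The overlay agrees within about 1 px, roughly 1–2 mm, so the bar is level and straight. The tail shows it about 1 mm to +y. I'll lower it 10 mm, correct y, and start in.

```bash
python3 -m jog '[{"x":0,"y":-0.001,"z":0.005,"ax":0,"ay":0,"az":0},{"x":-0.005,"y":-0.001,"z":0.0103,"ax":0,"ay":0,"az":0},{"x":-0.015,"y":-0.001,"z":0.0103,"ax":0,"ay":0,"az":0},{"x":-0.021,"y":-0.001,"z":0.0103,"ax":0,"ay":0,"az":0},{"x":-0.021,"y":-0.001,"z":0.0103,"ax":0,"ay":0,"az":0},{"x":-0.021,"y":-0.001,"z":0.0103,"ax":0,"ay":0,"az":0}]'
python3 - <<'E'
from h import *
import json,time
M=R.from_euler("z",5.1,degrees=True);O=np.array([.611,.0073,.108])
print(M.inv().apply(get_obs()["eef_pos"]-O))
ps=camera_params("wrist");im=read_camera("wrist")[...,::-1];cv2.imwrite("pics/w5.png",im)
g=im.astype(int)[235:270,260:370]
rows=[]
m=(g[...,0]>g[...,2]+3)
for v in range(18,28):
    xs=np.flatnonzero(m[v]);rows.append((xs.min()+260,xs.max()+260) if len(xs) else None)
print(rows)
a=[r for r in rows if r][2:6]
for r in a: print([M.inv().apply(onplane(ps,(u,260),.117)-O).round(4)[1] for u in r])
print(np.round(get_obs()["eef_pos"],4),get_obs()["tool_rot"].round(4))
E
```

```text
t: 9.95
eef_pos: [0.4866, -0.0047, 0.1273]
tool_rot: [-0.0, -0.045, 0.999, -0.0]
contact_force: [-0.1, -0.2, -3.9]
gripper_width: 0.088
grasp_force: 78.9
[-0.12499799 -0.00087585  0.01934591]
[(np.int64(288), np.int64(346)), (np.int64(287), np.int64(346)), (np.int64(287), np.int64(346)), (np.int64(288), np.int64(346)), (np.int64(287), np.int64(346)), (np.int64(288), np.int64(346)), (np.int64(287), np.int64(346)), (np.int64(288), np.int64(346)), (np.int64(287), np.int64(346)), (np.int64(288), np.int64(346))]
[np.float64(-0.0155), np.float64(0.013)]
[np.float64(-0.015), np.float64(0.013)]
[np.float64(-0.0155), np.float64(0.013)]
[np.float64(-0.015), np.float64(0.013)]
[ 0.4863 -0.0047  0.1273] [-2.00e-04 -4.45e-02  9.99e-01 -0.00e+00]
```

```bash
python3 -m jog '[{"x":-0.003,"y":0.0005,"z":0,"ax":0,"ay":0,"az":0},{"x":-0.006,"y":0.0005,"z":0,"ax":0,"ay":0,"az":0},{"x":-0.009,"y":0.0005,"z":0,"ax":0,"ay":0,"az":0},{"x":-0.012,"y":0.0005,"z":0,"ax":0,"ay":0,"az":0},{"x":-0.015,"y":0.0005,"z":0,"ax":0,"ay":0,"az":0}]'
python3 -m jog '[{"x":-0.003,"y":0,"z":0,"ax":0,"ay":0,"az":0},{"x":-0.006,"y":0,"z":0,"ax":0,"ay":0,"az":0},{"x":-0.009,"y":0,"z":0,"ax":0,"ay":0,"az":0},{"x":-0.012,"y":0,"z":0,"ax":0,"ay":0,"az":0}]'
```

```text
t: 10.5
eef_pos: [0.5016, -0.0028, 0.1274]
tool_rot: [0.0, -0.045, 0.999, 0.0]
contact_force: [-0.5, 0.4, -4.1]
gripper_width: 0.09
grasp_force: 78.9
t: 10.9
eef_pos: [0.5135, -0.0017, 0.1274]
tool_rot: [-0.0, -0.045, 0.999, 0.0]
contact_force: [0.8, -0.3, -2.8]
gripper_width: 0.089
grasp_force: 78.9
```

No contact so far, and the nose is through the near wall. Onward.

```bash
python3 -m jog '[{"x":-0.004,"y":0,"z":0,"ax":0,"ay":0,"az":0},{"x":-0.008,"y":0,"z":0,"ax":0,"ay":0,"az":0},{"x":-0.012,"y":0,"z":0,"ax":0,"ay":0,"az":0},{"x":-0.016,"y":0,"z":0,"ax":0,"ay":0,"az":0},{"x":-0.02,"y":0,"z":0,"ax":0,"ay":0,"az":0}]'
python3 -m jog '[{"x":-0.004,"y":0,"z":0,"ax":0,"ay":0,"az":0},{"x":-0.008,"y":0,"z":0,"ax":0,"ay":0,"az":0},{"x":-0.012,"y":0,"z":0,"ax":0,"ay":0,"az":0},{"x":-0.016,"y":0,"z":0,"ax":0,"ay":0,"az":0},{"x":-0.02,"y":0,"z":0,"ax":0,"ay":0,"az":0}]'
python3 - <<'E'
from h import *
M=R.from_euler("z",5.1,degrees=True);O=np.array([.611,.0073,.108])
print(M.inv().apply(get_obs()["eef_pos"]-O),get_obs()["torque"])
E
```

```text
t: 11.4
eef_pos: [0.5335, 0.0001, 0.1274]
tool_rot: [-0.0, -0.045, 0.999, 0.0]
contact_force: [0.4, -0.0, -2.9]
gripper_width: 0.089
grasp_force: 78.9
t: 11.9
eef_pos: [0.5534, 0.0019, 0.1274]
tool_rot: [-0.0, -0.045, 0.999, 0.0]
contact_force: [-0.5, 0.3, -3.2]
gripper_width: 0.088
grasp_force: 78.9
[-0.05784798 -0.00029213  0.01937833] [-0.03502352  0.16005038  0.03826412]
```

```bash
python3 -m jog '[{"x":-0.004,"y":0,"z":0,"ax":0,"ay":0,"az":0},{"x":-0.008,"y":0,"z":0,"ax":0,"ay":0,"az":0},{"x":-0.012,"y":0,"z":0,"ax":0,"ay":0,"az":0},{"x":-0.016,"y":0,"z":0,"ax":0,"ay":0,"az":0}]'
python3 -m jog '[{"x":-0.003,"y":0,"z":0,"ax":0,"ay":0,"az":0},{"x":-0.006,"y":0,"z":0,"ax":0,"ay":0,"az":0},{"x":-0.009,"y":0,"z":0,"ax":0,"ay":0,"az":0},{"x":-0.011,"y":0,"z":0,"ax":0,"ay":0,"az":0}]'
python3 -m jog '[{"x":-0.0005,"y":0,"z":0,"ax":0,"ay":0,"az":0},{"x":-0.001,"y":0,"z":0,"ax":0,"ay":0,"az":0}]'
```

```text
t: 12.3
eef_pos: [0.5693, 0.0033, 0.1274]
tool_rot: [-0.0, -0.045, 0.999, 0.0]
contact_force: [0.4, -0.6, -3.2]
gripper_width: 0.085
grasp_force: 78.9
t: 12.7
eef_pos: [0.5803, 0.0043, 0.1274]
tool_rot: [0.0, -0.045, 0.999, 0.0]
contact_force: [-0.2, -0.2, -3.1]
gripper_width: 0.091
grasp_force: 78.9
t: 12.9
eef_pos: [0.5809, 0.0043, 0.1273]
tool_rot: [-0.0, -0.045, 0.999, 0.0]
contact_force: [-0.1, -0.0, -3.0]
gripper_width: 0.092
grasp_force: 78.9
```

```bash
for i in 1; do python3 -m jog '[{"x":-0.0005,"y":0,"z":0,"ax":0,"ay":0,"az":0},{"x":-0.001,"y":0,"z":0,"ax":0,"ay":0,"az":0}]'; done
python3 -m jog '[{"x":-0.0005,"y":0,"z":0,"ax":0,"ay":0,"az":0},{"x":-0.0005,"y":0,"z":0,"ax":0,"ay":0,"az":0}]'
python3 -m jog '[{"x":-0.0005,"y":0,"z":0,"ax":0,"ay":0,"az":0},{"x":-0.0005,"y":0,"z":0,"ax":0,"ay":0,"az":0}]'
```

```text
t: 13.1
eef_pos: [0.5819, 0.0044, 0.1274]
tool_rot: [-0.0, -0.045, 0.999, 0.0]
contact_force: [-0.5, 0.2, -3.9]
gripper_width: 0.089
grasp_force: 78.9
t: 13.3
eef_pos: [0.5825, 0.0045, 0.1274]
tool_rot: [0.0, -0.045, 0.999, 0.0]
contact_force: [0.2, -0.6, -3.3]
gripper_width: 0.094
grasp_force: 78.9
t: 13.5
eef_pos: [0.583, 0.0045, 0.1274]
tool_rot: [0.0, -0.045, 0.999, 0.0]
contact_force: [-0.2, 0.8, -3.1]
gripper_width: 0.09
grasp_force: 78.9
```

```bash
python3 -m jog '[{"x":-0.0005,"y":0,"z":0,"ax":0,"ay":0,"az":0},{"x":-0.0005,"y":0,"z":0,"ax":0,"ay":0,"az":0}]'
python3 -m jog '[{"x":-0.0005,"y":0,"z":0,"ax":0,"ay":0,"az":0},{"x":-0.0005,"y":0,"z":0,"ax":0,"ay":0,"az":0}]'
```

```text
t: 13.7
eef_pos: [0.5835, 0.0046, 0.1274]
tool_rot: [0.0, -0.045, 0.999, 0.0]
contact_force: [0.1, -0.3, -3.8]
gripper_width: 0.088
grasp_force: 78.9
t: 13.9
eef_pos: [0.5838, 0.0045, 0.1273]
tool_rot: [-0.0, -0.045, 0.999, 0.0]
contact_force: [-0.4, 0.2, -2.5]
gripper_width: 0.087
grasp_force: 79.0
```

```bash
python3 -m jog '[{"x":-0.0005,"y":0,"z":0,"ax":0,"ay":0,"az":0},{"x":-0.0005,"y":0,"z":0,"ax":0,"ay":0,"az":0}]'
```

```text
t: 14.1
eef_pos: [0.5839, 0.0045, 0.1273]
tool_rot: [-0.001, -0.045, 0.999, -0.0]
contact_force: [-3.7, 0.1, -1.2]
gripper_width: 0.088
grasp_force: 79.1
```

The shoulder has met the wood: 3.7 N and the motion stopped. Now I'll lower gently until the blade rests in the slot.

```bash
python3 -m jog '[{"x":0,"y":0,"z":0.0007,"ax":0,"ay":0,"az":0},{"x":0,"y":0,"z":0.0015,"ax":0,"ay":0,"az":0},{"x":0,"y":0,"z":0.0015,"ax":0,"ay":0,"az":0}]'
python3 -m jog '[{"x":0,"y":0,"z":0.0005,"ax":0,"ay":0,"az":0},{"x":0,"y":0,"z":0.0005,"ax":0,"ay":0,"az":0}]'
```

```text
t: 14.4
eef_pos: [0.584, 0.0046, 0.1256]
tool_rot: [-0.001, -0.045, 0.999, -0.0]
contact_force: [-2.5, -0.3, -2.5]
gripper_width: 0.088
grasp_force: 79.1
t: 14.6
eef_pos: [0.584, 0.0046, 0.1251]
tool_rot: [-0.0, -0.045, 0.999, -0.0]
contact_force: [-4.3, -0.8, -2.1]
gripper_width: 0.092
grasp_force: 79.1
```

```bash
python3 -m jog '[{"x":0,"y":0,"z":0.0005,"ax":0,"ay":0,"az":0},{"x":0,"y":0,"z":0.0005,"ax":0,"ay":0,"az":0}]'
```

```text
t: 14.8
eef_pos: [0.5841, 0.0046, 0.1247]
tool_rot: [-0.0, -0.045, 0.999, 0.0]
contact_force: [-4.7, -0.2, -2.5]
gripper_width: 0.092
grasp_force: 79.1
```

```bash
python3 -m jog '[{"x":0,"y":0,"z":0,"ax":0,"ay":0,"az":0},{"x":0,"y":0,"z":0,"ax":0,"ay":0,"az":0},{"x":0,"y":0,"z":0,"ax":0,"ay":0,"az":0},{"x":0,"y":0,"z":0,"ax":0,"ay":0,"az":0},{"x":0,"y":0,"z":0,"ax":0,"ay":0,"az":0}]' 0.6
python3 -m jog '[{"x":0,"y":0,"z":-0.01,"ax":0,"ay":0,"az":0},{"x":0,"y":0,"z":-0.03,"ax":0,"ay":0,"az":0},{"x":0.01,"y":0,"z":-0.06,"ax":0,"ay":0,"az":0},{"x":0.03,"y":0,"z":-0.1,"ax":0,"ay":0,"az":0},{"x":0.05,"y":0,"z":-0.13,"ax":0,"ay":0,"az":0},{"x":0.05,"y":0,"z":-0.13,"ax":0,"ay":0,"az":0},{"x":0.05,"y":0,"z":-0.13,"ax":0,"ay":0,"az":0}]'
python3 - <<'E'
from h import *
w=read_camera("wrist")[...,::-1];s=read_camera("scene")[...,::-1]
a=cv2.resize(w[0:400,120:520],(400,400));b=cv2.resize(s[245:345,270:370],(400,400),interpolation=cv2.INTER_CUBIC)
cv2.imwrite("pics/m6.png",np.hstack([a,b]))
E
```

```text
t: 15.3
eef_pos: [0.5849, 0.0047, 0.1252]
tool_rot: [0.0, -0.045, 0.999, 0.0]
contact_force: [0.3, -0.4, -0.2]
gripper_width: 0.6
grasp_force: 0.0
t: 16.0
eef_pos: [0.5351, 0.0003, 0.2561]
tool_rot: [0.001, -0.045, 0.999, 0.0]
contact_force: [0.3, -0.3, -0.7]
gripper_width: 0.601
grasp_force: 0.0
```

View pics/m6.png

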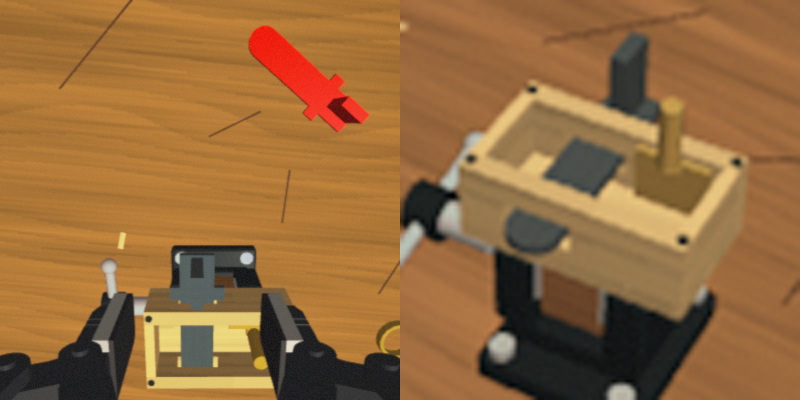

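The bar lies through both walls: its plate is up at (630,75), its nose shows out of the far wall at (535,230), its shoulder is against the near wall, and the cover is aside. The fingers are clear of it.

```bash
python3 -c "
from station import *
print(hand_in())"
```

```text
the job is handed in; nothing more can be done
None
```

The job is handed in: the cover is drawn aside, and the dark latch bar is released fully home through both walls, shoulder on the wood and nose out of the far wall. The highest reading I saw while seating it was about 5 N; the verdict itself was not shown.

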